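# Zero the air metering dial, back it off six clicks and set the lever half open

### The arm

A 6-joint arm with a two-finger parallel gripper is mounted at the origin on a cart in front of the work surface, level with it; the furniture and walls round the work are solid. World frame = base frame: x ahead of the robot, y to its left, z up, the work surface at z = 0. Lengths are in m, angles in rad, forces in N, time in s.
With the tool pointing down it reaches from about 0.25 to 0.725 m from the base axis. Payload 4 kg.
Tool frame: the origin (TCP) lies on the centre line of the jaws, within the pads' length; the fingertips stand 19 mm ahead of it and the grasp point (between the pads) is the TCP; z points along the fingers, x is the direction in which the jaws open and shut, and the axes are right-handed (so a half turn about z gives the same grasp; the last joint's range is limited). The gripper opens to 85 mm and grips with 20 to 120 N. Pads are 22 mm wide; open, the fingers measure 114 mm over their backs; the gripper's body (76 mm by 85 mm) begins 54 mm behind the grasp point. The pads swing forward as they close: fully open they stand 13 mm farther back than shut.
Start: joints at [1.231, 0.241, 0.005, 1.335, 0, 1.571], TCP at [0.167, 0.471, 0.228] pointing down, gripper open.
Joint ranges: [-2.72, 2.72], [-1.05, 1.87], [-1.09, 1.28], [-1.99, 2.15], [-1.42, 1.44], [-3.14, 3.14]. Speed limits (rad/s): [2.79, 2.79, 3.14, 3.14, 3.14, 3.14].

### API

Orientations are given as a unit quaternion [x, y, z, w].
In Python, from cell import r gives the robot as it stands.
- The arm moves only by the tool arm_command, never from a script. Its argument "motion" is a list of rows, each a list of 3 entries, a list of its own where there are three numbers: the turn, a rotation vector about the tool's x, y, z in degrees, then the shift along the tool's x, y, z in mm, then the finger opening in mm, from 0 to 85.4. In form: [[[wx, wy, wz], [tx, ty, tz], fingers], ...]. A call has 1 to 10 rows; each row shifts and turns the commanded pose from where the row before left it, along the tool's axes as they then stand; what a row does not reach is not made up. A row lasts 1/8 s, in which the tool goes at most 62.5 mm and 10.7 degrees, less where a joint would pass 70% of its speed; a pose out of reach is approached as far as the arm can. A call is refused whole if a number of a shift passes 62.5 or a number of a turn 10.7, either way. A call with a gripper value outside its range is refused whole. The fingers move at their own pace and stop on an object; "squeeze" is the grip in N (left out, the last holds). Time passes only in rows, so rows that do not move let the fingers close. It gives the time, the measured TCP pose, the force and the opening at its end, in the units of the state.
- r.get_state(): the state, without advancing time (a new reading comes with each control period).
- r.camera(name): name is "scene" or "top" or "wrist"; returns a dict with "frame" (400x640x3 uint8, red, green, blue), "fx", "fy", "cx", "cy" (pixels), "dist" ([k1, k2, p1, p2, k3] as OpenCV has them; the pictures are not rectified), "camera_from_world" (4x4, takes a point from world to camera coordinates); the wrist camera has in their place "tool_from_camera" (4x4, takes a point from camera to tool coordinates, whose origin is the TCP and whose axes are the tool frame's). Camera axes: x right, y down, z forward; pixel columns grow to the right and rows downward; lengths in m; the calibration is good to about 2 mm. A picture is of the moment at which its call begins: read the wrist's pose just before it. There is no depth.
- r.sign_off(): hands the job in, once; it reports no verdict.
The state is a dict: "t": time; "joint_pos": joint angles; "qvel": joint speeds; "tau": joint torques, N m; "position": TCP position; "eef_rot": TCP orientation; "wrist_force": force on the tool from outside, world axes, zero at the start; "moment": the same for the moment, N m; "opening": finger opening in m.
Only numpy, scipy, OpenCV 4.12 (cv2) and the standard library are available. Lean on these libraries where they do the work, as an engineer would, in place of code of your own. Each camera call takes 0.05 s, during which the arm holds its last target. There are 200 camera calls.

### The job

Reset the air valve unit on the bench: turn the black metering dial clockwise (seen from above) until it is hard against its stop, then turn it back exactly six clicks. Then swing the red lever to half open, so that it points at the yellow mark. Leave the oil can, the grease tin and the coupling hub where they stand.

Things in the scene. Friction and masses are not known exactly. Their poses are not given: they have to be found in the camera images.
- valve_unit: Air valve unit bolted to the bench: blue foot plate 100 x 270 x 10 mm, on it an aluminium bar 50 x 240 mm, top 46 mm above the bench, with the black metering dial at its +y end and the red lever at its -y end. Origin on the bench under the middle of the plate; x across the bar, y along it, z up.
- dial_axis (a point): Fixed point on the dial's vertical axis, 84 mm above the bench, half-way up the dial's side; axes as valve_unit. The dial is a round black ribbed cap 56 mm across, straight side from 64 to 100 mm above the bench, top at 104 mm; below it a bonnet 68 mm across reaches up to 58 mm. Nothing else at finger height within 85 mm of the axis.
- dial_mark (a point): Outer end of the red line on top of the dial, 20 mm from its axis; x points outwards along the line, z up; turns with the dial. 12 clicks a turn (30 degrees each), about 0.1 N m to pass each; let go, it falls into the nearest click within 0.4 s. The line's angle at the stop differs every time: it must be felt. The dial starts 1 to 5 clicks from it.
- needle (a joint): Lift of the hidden metering needle, m: 0 with the dial at its stop, 0.0001 (0.1 mm) more per click counter-clockwise from above; the reading's error hides a click, so it is no use for counting. The stop is rigid and itself a rest place (click 0): a dial held there no longer follows the hand and slips in a 30 N grip. There are 4 clicks of room past the sixth.
- lever (a joint): Angle of the red lever about its vertical axis, rad, counter-clockwise from above: 0 closed (lever across the bar, towards the unit's -x, white mark), 0.785 half open (yellow mark), 1.571 open (towards the unit's -y, green mark). Needs about 0.25 N m (3 N at the grip); stays where it is left. Starts between 0 and 0.45.
- lever_grip (a point): Middle of the red lever grip, 86 mm from the lever's axis, 76 mm above the bench. The grip is a bar 62 mm long, 18 mm wide, 26 mm high (61 to 87 mm above the bench); x runs along the lever towards its axis, y across it, z up.
- lever_pivot (a point): Fixed point on the lever's vertical axis, 76 mm above the bench; a round dark plate of 58 mm radius lies under the lever with its top 58 mm above the bench; axes as valve_unit.
- oil_can: Green oil can with a long thin spout, 68 x 134 x 188 mm, loose, left of the dial; origin under its middle. Leave alone.
- grease_tin: Yellow round tin with a white lid, 70 mm across, 46 mm high, loose, behind the unit; origin under its middle. Leave alone.
- coupling_hub: Grey steel flanged hub, 66 mm across, 38 mm high, loose, in front of the dial; origin under its middle. Leave alone.

How it is judged:
On the way, in this order (a step that is already met when the one before it is completed fails the run):
1. the dial is turned clockwise to its stop (within a fifth of a click) (value of joint needle below 2e-05 m), for 0.1 s.
2. the dial is turned back six clicks (within 0.4 click) (value of joint needle between 0.00056 and 0.00064 m), for 0.2 s.
3. then the lever is at half open (within 6 degrees) (value of joint lever between 0.68 and 0.89 rad), for 0.2 s.
At the end, for the whole second after the job is handed in: The dial rests six clicks from its stop (within 0.4 click), the lever rests at 45 degrees (within 6 degrees), both released (all of step 2 and all of step 3 and velocity of joint lever between -0.05 and 0.05 rad/s); the robot touches nothing.
It fails at once if the oil can is moved more than 25 mm (distance of oil_can from where it was at the start of the episode above 0.025 m).
It fails at once if the grease tin is moved more than 25 mm (distance of grease_tin from where it was at the start of the episode above 0.025 m).
It fails at once if the coupling hub is moved more than 25 mm (distance of coupling_hub from where it was at the start of the episode above 0.025 m).
It also fails if it takes over 72 s, if anything falls off the work surface, if the arm or the gripper's body presses on something with over 40 N, if the wrist force passes 120 N, or if a joint passes its speed limit or range.

## Working session

There is one attempt and no reset: what is moved stays moved. The work goes in short steps, Python scripts to look and compute and a tool call to move; the robot and the scene stay as the last step left them, time stands still between calls to the robot, and variables do not carry over. Pictures are saved under pics/ and viewed, about 8 in all and at most 12, crops included, and the job is handed in when it is done.

Besides the shell and the picture viewer there is one more tool, called as a command line: name --argument value ..., lists and objects as JSON in quotes. arm_command: Moves the arm, as the interface text tells. Its arguments: {"type":"object","properties":{"motion":{"type":"array"},"squeeze":{"type":"number"}},"required":["motion"]}

```bash
mkdir -p pics; ls; cat > h.py <<'E'
import numpy as np, cv2
from cell import r
from scipy.spatial.transform import Rotation as R
def cam(n):
    s=r.get_state(); c=r.camera(n); K=np.array([[c['fx'],0,c['cx']],[0,c['fy'],c['cy']],[0,0,1.]])
    if n=='wrist':
        T=np.eye(4);T[:3,:3]=R.from_quat(s['eef_rot']).as_matrix();T[:3,3]=s['position']
        W=T@np.array(c['tool_from_camera'])
    else: W=np.linalg.inv(np.array(c['camera_from_world']))
    return c['frame'],K,np.array(c['dist']),W
def ray(uv,z,K,d,W):
    p=cv2.undistortPoints(np.array(uv,float).reshape(-1,1,2),K,d).reshape(-1,2)
    v=np.c_[p,np.ones(len(p))]@W[:3,:3].T; o=W[:3,3]
    return o+v*((z-o[2])/v[:,2])[:,None]
def save(f,n): cv2.imwrite('pics/'+n,cv2.cvtColor(f,cv2.COLOR_RGB2BGR))
E
python3 - <<'E'
from h import *
import pickle
print(r.get_state())
fs=[]
for n in('top','scene'):
    c=cam(n); fs.append(c[0]); pickle.dump(c,open(n+'.pkl','wb')); print(n,c[3][:3,3])
    save(c[0],n+'0.png')
E
```

```text
pics
{'t': 0.0, 'joint_pos': array([1.23098014e+00, 2.41431818e-01, 3.68416034e-03, 1.33522025e+00,
       1.82048236e-05, 1.57078706e+00]), 'qvel': array([-4.99182478e-04,  1.19702199e-03,  3.52592022e-04,  6.03682898e-05,
       -2.93281095e-04,  8.04688720e-04]), 'tau': array([ 1.18375327e-03, -3.72319257e+01,  2.52407616e+01,  1.70096022e-02,
        5.63464948e-05, -8.65400295e-06]), 'position': array([0.16642896, 0.47077999, 0.2268883 ]), 'eef_rot': array([ 8.16487449e-01,  5.77362162e-01, -8.91796608e-04,  6.19454923e-04]), 'wrist_force': array([ 0.39174624,  0.3041535 , -0.11594354]), 'moment': array([-0.00101308, -0.03721323, -0.01285139]), 'opening': 0.08549042256347113}
top [0.5241127  0.14575435 0.9474801 ]
scene [ 0.22406277 -0.22437489  0.72914205]
```

View pics/top0.png

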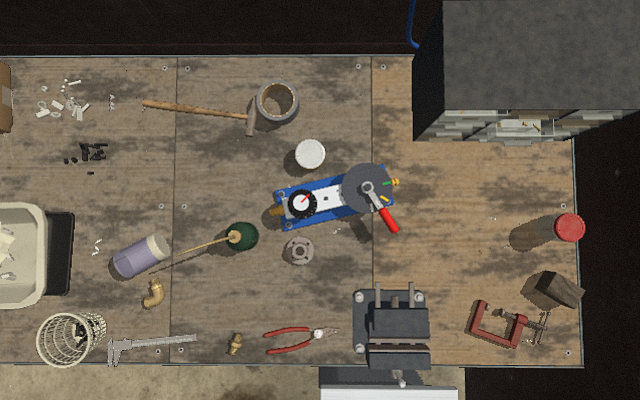

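View pics/scene0.png

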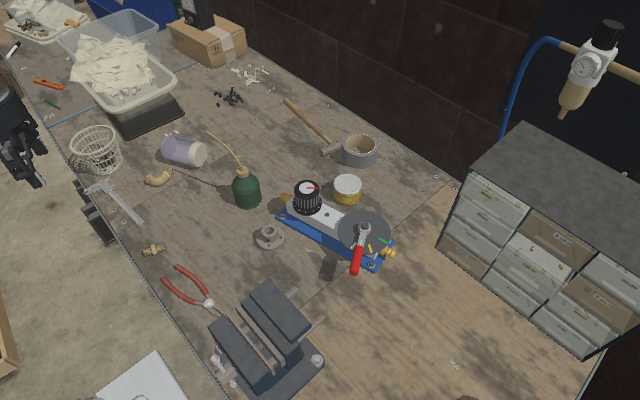

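The top view shows the dial at about (302,204) with its red line pointing up-right, the lever pivot near (368,188), and the red grip near (388,219). The tin is at (310,154), the hub at (299,250) and the can at (240,236).

```bash
python3 - <<'E'
from h import *
import pickle
f,K,d,W=pickle.load(open('top.pkl','rb'))
hsv=cv2.cvtColor(f,cv2.COLOR_RGB2HSV)
def blobs(lo,hi,roi):
    m=cv2.inRange(hsv,lo,hi); k=np.zeros_like(m); x0,y0,x1,y1=roi;k[y0:y1,x0:x1]=m[y0:y1,x0:x1]
    n,l,s,c=cv2.connectedComponentsWithStats(k)
    return [(s[i,4],c[i],l==i) for i in range(1,n) if s[i,4]>8]
red=[b for roi in[(285,185,320,225),(360,190,410,245)] for lo,hi in[((0,120,90),(8,255,255)),((172,120,90),(180,255,255))] for b in blobs(lo,hi,roi)]
for a,c,m in red:
    z=.104 if c[0]<330 else .087
    print('red',a,c,ray([c],z,K,d,W)[0])
    ys,xs=np.nonzero(m); P=ray(np.c_[xs,ys],z,K,d,W)[:,:2]; u,s,v=np.linalg.svd(P-P.mean(0)); t=(P-P.mean(0))@v[0]
    print('  axis',v[0],'ext',t.min(),t.max(), 'ends',P.mean(0)+v[0]*t.min(),P.mean(0)+v[0]*t.max())
for a,c,m in blobs((0,0,0),(180,90,45),(285,185,322,222)):
    ys,xs=np.nonzero(m);(cc,rad)=cv2.minEnclosingCircle(np.c_[xs,ys].astype(np.float32))
    print('black',a,cc,rad,ray([cc],.1,K,d,W)[0])
ys,xs=np.nonzero(cv2.inRange(hsv,(100,120,60),(125,255,255))[160:235,270:400]); 
rr=cv2.minAreaRect(np.c_[xs+270,ys+160].astype(np.float32)); b=ray(cv2.boxPoints(rr),.01,K,d,W); print('plate',b,b.mean(0))
print('pivot',ray([(367.5,188)],.09,K,d,W),'tin',ray([(310,154)],.046,K,d,W),'hub',ray([(299,250)],.038,K,d,W),'can',ray([(240,236)],.1,K,d,W))
print(ray([(370,245),(371,246)],0,K,d,W))
E
```

```text
red 21 [305.57142857 197.        ] [0.58649753 0.18860741 0.104     ]
  axis [-0.693852    0.72011763] ext -0.009747080102367682 0.012988679822055748 ends [0.59326209 0.18158694] [0.57748684 0.19795936]
red 243 [388.67078189 219.91769547] [0.53803906 0.00886877 0.087     ]
  axis [-0.85091905 -0.52529685] ext -0.03057646790372182 0.03038906787209545 ends [0.56407732 0.02494236] [ 0.51220058 -0.00708264]
black 330 (302.0089416503906, 203.6607208251953) 14.471395492553711 [0.57243037 0.19641154 0.1       ]
plate [[ 0.60830719  0.26894495  0.01      ]
 [ 0.67413139  0.00736338  0.01      ]
 [ 0.57795215 -0.01553352  0.01      ]
 [ 0.51267977  0.24414533  0.01      ]] [0.59326762 0.12623004 0.01      ]
pivot [[0.60726883 0.05458103 0.09      ]] tin [[0.69021038 0.18176177 0.046     ]] hub [[0.4697493  0.20648108 0.038     ]] can [[0.50293301 0.32896022 0.1       ]]
[[0.47975527 0.03995915 0.        ]
 [0.4773958  0.03760089 0.        ]]
```

arm_command --motion '[[[0,0,0],[0,0,-60],85],[[0,0,0],[-13.7,52.7,0],85],[[0,0,0],[-13.7,52.7,0],85],[[0,0,0],[-13.7,52.7,0],85],[[0,0,0],[-13.7,52.7,0],85],[[0,0,0],[-13.7,52.7,0],85],[[0,0,0],[-13.7,52.7,0],85],[[0,0,0],[-13.7,52.7,0],85],[[0,0,0],[-13.7,52.7,0],85],[[0,0,0],[-13.7,52.7,0],85]]' --squeeze 30

```text
t: 1.35
position: [0.5738, 0.1958, 0.2872]
eef_rot: [0.817, 0.577, -0.0, -0.0]
wrist_force: [0.4, 1.0, 0.5]
opening: 0.0849
```

```bash
python3 - <<'E'
from h import *
s=r.get_state(); print(s['t'],s['position'],s['eef_rot'],s['joint_pos'])
import pickle
c=cam('wrist'); pickle.dump(c,open('w1.pkl','wb')); save(c[0],'w1.png'); print(c[3],r.get_state()['position'])
E
```

```text
1.35 [0.57383998 0.19584744 0.28723359] [ 8.16505345e-01  5.77337675e-01 -4.26733327e-04 -2.17375894e-04] [3.28807913e-01 4.51877040e-01 4.59916593e-01 1.57977744e+00
 1.75696674e-04 6.68675425e-01]
[[ 3.34798209e-01  9.06189147e-01  2.58324194e-01  5.08574310e-01]
 [ 9.42289536e-01 -3.21748072e-01 -9.25667794e-02  2.20141245e-01]
 [-7.67699480e-04  2.74407377e-01 -9.61613229e-01  4.33520735e-01]
 [ 0.00000000e+00  0.00000000e+00  0.00000000e+00  1.00000000e+00]] [0.57877633 0.19119566 0.28550284]
```

View pics/w1.png

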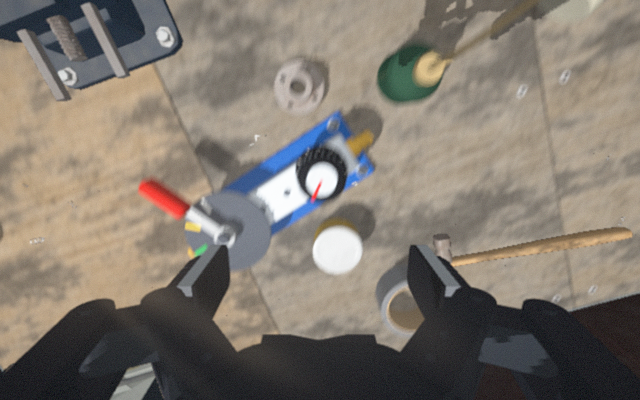

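Dial at about (320,178), with the red line at (315,192) and the white cap disc visible. The arm was still settling, so I'll measure again in code now that it has stopped.

```bash
cat >> h.py <<'E'
def dial(name='wrist',c0=None,verbose=True):
    f,K,d,W=cam(name); hsv=cv2.cvtColor(f,cv2.COLOR_RGB2HSV)
    X=np.array([.5735,.1965,.1]) if c0 is None else np.array([*c0,.1])
    Wi=np.linalg.inv(W); rv=cv2.Rodrigues(Wi[:3,:3])[0]
    uv=cv2.projectPoints(X.reshape(1,3),rv,Wi[:3,3],K,d)[0].ravel()
    px=K[0,0]/(Wi@np.r_[X,1])[2]
    yy,xx=np.mgrid[:f.shape[0],:f.shape[1]]; near=np.hypot(xx-uv[0],yy-uv[1])<.045*px
    w=cv2.inRange(hsv,(0,0,150),(180,60,255))>0
    red=((hsv[...,0]<9)|(hsv[...,0]>171))&(hsv[...,1]>110)&(hsv[...,2]>80)&near
    ys,xs=np.nonzero(red); P=ray(np.c_[xs,ys],.104,K,d,W)[:,:2]
    blk=(hsv[...,2]<60)&near; bs=ray(np.argwhere(blk)[:,::-1],.1,K,d,W)[:,:2]
    u,s,v=np.linalg.svd(P-P.mean(0)); t=(P-P.mean(0))@v[0]
    a,b=P.mean(0)+v[0]*t.min(),P.mean(0)+v[0]*t.max()
    return f,uv,px,P,bs,a,b,(K,d,W)
E
python3 - <<'E'
from h import *
f,uv,px,P,bs,a,b,_=dial()
s=r.get_state(); print(s['position'],uv,px,len(P),'red',P.mean(0),a,b,'blk',len(bs),cv2.minEnclosingCircle(bs.astype(np.float32)))
x,y=int(uv[0]),int(uv[1]); cr=f[y-60:y+60,x-60:x+60].copy(); save(cv2.resize(cr,(600,600),interpolation=cv2.INTER_NEAREST),'w2.png'); print(x-60,y-60)
E
```

```text
[0.57606975 0.19329174 0.28535038] [320.81432771 168.10843177] 896.8749838365346 70 red [0.58812727 0.18937871] [0.57804094 0.19919935] [0.59453401 0.18314072] blk 909 ((0.5714229345321655, 0.20387960970401764), 0.03143574297428131)
260 108
```

View pics/w2.png

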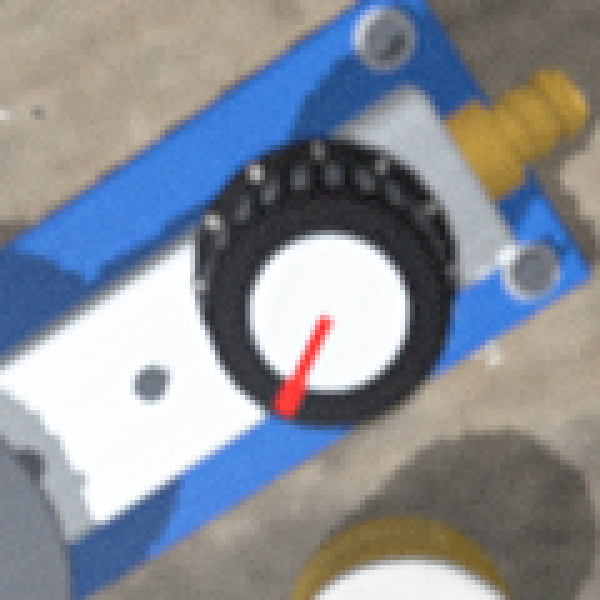

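The white cap disc is centred at crop (330,312), which puts the dial axis at about (0.578, 0.200). The red line points at about -44° in world.

arm_command --motion '[[[0,0,0],[7,0,0],85],[[0,0,-10.6],[0,0,15],85],[[0,0,-10.6],[0,0,15],85],[[0,0,-10.6],[0,0,15],85],[[0,0,-10.6],[0,0,15],85],[[0,0,-10.6],[0,0,15],85],[[0,0,-10.6],[0,0,15],85],[[0,0,-10.6],[0,0,15],85],[[0,0,-10.6],[0,0,15],85],[[0,0,-10.6],[0,0,15],85]]'

```text
t: 2.7
position: [0.5737, 0.2057, 0.1528]
eef_rot: [0.118, 0.993, 0.0, -0.0]
wrist_force: [-0.1, 0.9, -0.5]
opening: 0.0854
```

arm_command --motion '[[[0,0,-10.6],[0,0,0],85],[[0,0,-10.6],[0,0,0],85],[[0,0,0],[0,0,0],85],[[0,0,0],[0,0,0],85],[[0,0,0],[0,0,0],85]]'

```text
t: 3.32
position: [0.5748, 0.2042, 0.153]
eef_rot: [-0.062, 0.998, 0.0, 0.0]
wrist_force: [-0.2, 0.2, -0.1]
opening: 0.085
```

```bash
python3 - <<'E'
from h import *
s=r.get_state(); print(s['t'],s['joint_pos'],s['moment'])
f,uv,px,P,bs,a,b,_=dial(c0=(.578,.2))
s=r.get_state();M=R.from_quat(s['eef_rot']).as_matrix(); print(s['position'],M,uv,px,len(P),'red',a,b)
g=np.array([.578,.2,.086])-s['position']; print('shift tool',M.T@g*1000)
x,y=int(uv[0]),int(uv[1]); y0=max(0,y-110);x0=max(0,x-110); cr=f[y0:y+110,x0:x+110].copy(); save(cv2.resize(cr,None,fx=2.5,fy=2.5),'w3.png'); print(x0,y0)
E
```

```text
3.325 [ 3.41241096e-01  4.96745184e-01  1.83558095e-01  1.25736037e+00
  4.27155076e-05 -1.35330543e+00] [ 0.04449184  0.03673423 -0.08544787]
[0.57490605 0.20396401 0.15293339] [[-9.92348862e-01 -1.23465482e-01  1.06490013e-04]
 [-1.23465474e-01  9.92348865e-01  7.62038561e-05]
 [-1.15083789e-04  6.24729700e-05 -9.99999991e-01]] [315.24735068 206.28687164] 1441.1744410592419 210 red [0.59520113 0.18319102] [0.57792346 0.20034029]
shift tool [-2.57315849 -4.31985548 66.93341352]
205 96
```

View pics/w3.png

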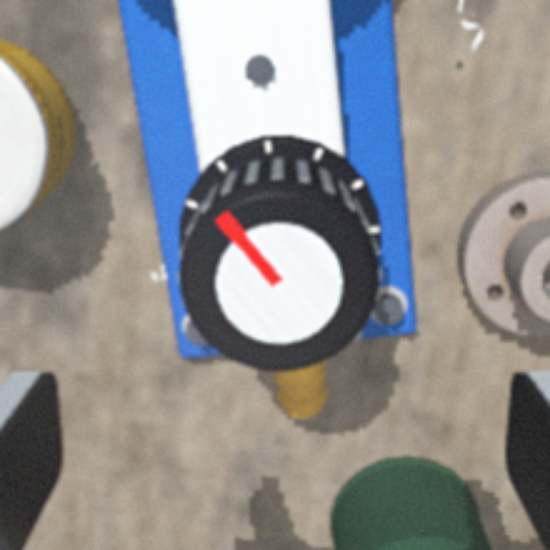

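The disc centre is still consistent with (0.578, 0.2005), and the red line is at about -45°. Next I go down and grip.

arm_command --motion '[[[0,0,0],[-2.6,-4,33],85],[[0,0,0],[0,0,34],85],[[0,0,0],[0,0,0],85],[[0,0,0],[0,0,0],85],[[0,0,0],[0,0,0],45],[[0,0,0],[0,0,0],45],[[0,0,0],[0,0,0],45],[[0,0,0],[0,0,0],45],[[0,0,0],[0,0,0],45],[[0,0,0],[0,0,0],45]]' --squeeze 30

```text
t: 4.62
position: [0.5771, 0.2003, 0.0879]
eef_rot: [-0.062, 0.998, 0.0, -0.0]
wrist_force: [-5.7, -0.7, 7.5]
opening: 0.0539
```

```bash
python3 - <<'E'
from h import *
s=r.get_state(); print({k:np.round(s[k],4) for k in s})
E
```

```text
{'t': np.float64(4.625), 'joint_pos': array([ 3.3350e-01,  5.4660e-01,  8.8800e-02,  1.1134e+00,  1.0000e-03,
       -1.3619e+00]), 'qvel': array([ 0.0001, -0.0012,  0.0006, -0.    , -0.0014,  0.    ]), 'tau': array([ -0.7373, -45.5452,  23.8971,  -2.2679,  -0.3779,  -0.0602]), 'position': array([0.5771, 0.2003, 0.0879]), 'eef_rot': array([-6.230e-02,  9.981e-01,  4.000e-04, -3.000e-04]), 'wrist_force': array([-5.7238, -0.6817,  7.5128]), 'moment': array([-0.1849,  1.1846, -0.0916]), 'opening': np.float64(0.0539)}
```

Gripped at 54 mm. Now turning clockwise.

arm_command --motion '[[[0,0,10],[0,0,0],45],[[0,0,10],[0,0,0],45],[[0,0,10],[0,0,0],45],[[0,0,0],[0,0,0],45]]'

```text
t: 5.12
position: [0.5774, 0.2002, 0.0879]
eef_rot: [0.199, 0.98, 0.0, -0.0]
wrist_force: [-5.2, -2.2, 7.2]
opening: 0.0541
```

```bash
cat > st.py <<'E'
from h import *
s=r.get_state(); print({k:np.round(s[k],3) for k in ('t','joint_pos','position','wrist_force','moment','opening')},s['tau'][5])
E
python3 st.py
```

```text
{'t': np.float64(5.125), 'joint_pos': array([ 3.330e-01,  5.470e-01,  8.900e-02,  1.113e+00,  1.000e-03,
       -8.370e-01]), 'position': array([0.577, 0.2  , 0.088]), 'wrist_force': array([-5.25 , -2.227,  7.245]), 'moment': array([-0.203,  1.07 , -0.095]), 'opening': np.float64(0.054)} 0.16545045655220747
```

arm_command --motion '[[[0,0,10],[0,0,0],45],[[0,0,10],[0,0,0],45],[[0,0,10],[0,0,0],45],[[0,0,0],[0,0,0],45]]'

```text
t: 5.62
position: [0.5776, 0.2, 0.0879]
eef_rot: [0.446, 0.895, 0.0, 0.0]
wrist_force: [-4.5, -1.0, 7.8]
opening: 0.0538
```

```bash
python3 st.py
```

```text
{'t': np.float64(5.625), 'joint_pos': array([ 0.333,  0.547,  0.089,  1.113,  0.   , -0.314]), 'position': array([0.578, 0.2  , 0.088]), 'wrist_force': array([-4.468, -0.954,  7.755]), 'moment': array([-0.346,  0.879, -0.011]), 'opening': np.float64(0.054)} 0.2185653755441308
```

arm_command --motion '[[[0,0,10],[0,0,0],45],[[0,0,10],[0,0,0],45],[[0,0,10],[0,0,0],45],[[0,0,0],[0,0,0],45]]'

```text
t: 6.12
position: [0.5815, 0.2001, 0.0881]
eef_rot: [0.662, 0.749, 0.003, 0.003]
wrist_force: [4.6, -1.6, 1.0]
opening: 0.0537
```

```bash
python3 st.py
```

```text
{'t': np.float64(6.125), 'joint_pos': array([ 0.333,  0.548,  0.092,  1.107, -0.002,  0.209]), 'position': array([0.581, 0.2  , 0.088]), 'wrist_force': array([ 4.641, -1.594,  0.999]), 'moment': array([-0.444, -1.114, -0.003]), 'opening': np.float64(0.054)} 0.171618671156466
```

arm_command --motion '[[[0,0,10],[0,0,0],45],[[0,0,10],[0,0,0],45],[[0,0,10],[0,0,0],45],[[0,0,10],[0,0,0],45]]'

```text
t: 6.62
position: [0.5788, 0.1985, 0.0877]
eef_rot: [0.879, 0.477, 0.0, 0.002]
wrist_force: [1.5, -8.5, 6.3]
opening: 0.0539
```

```bash
python3 st.py
```

```text
{'t': np.float64(6.625), 'joint_pos': array([ 0.332,  0.547,  0.09 ,  1.112, -0.003,  0.909]), 'position': array([0.579, 0.199, 0.088]), 'wrist_force': array([ 1.463, -8.547,  6.255]), 'moment': array([-1.584, -0.02 ,  1.028]), 'opening': np.float64(0.054)} -0.025230773608200252
```

arm_command --motion '[[[0,0,10],[0,0,0],45],[[0,0,10],[0,0,0],45],[[0,0,10],[0,0,0],45],[[0,0,10],[0,0,0],45]]'

```text
t: 7.12
position: [0.5771, 0.1994, 0.0872]
eef_rot: [0.989, 0.148, -0.001, 0.0]
wrist_force: [-2.1, -6.9, 6.2]
opening: 0.0534
```

```bash
python3 st.py
```

```text
{'t': np.float64(7.125), 'joint_pos': array([ 0.333,  0.547,  0.088,  1.113, -0.   ,  1.607]), 'position': array([0.577, 0.199, 0.087]), 'wrist_force': array([-2.076, -6.927,  6.157]), 'moment': array([-1.428,  0.54 ,  1.236]), 'opening': np.float64(0.053)} -0.16417783219367266
```

The moment is now about 1.1–1.2 N·m and steady, so the grip is slipping at the stop. I'll release, lift and read the line.

arm_command --motion '[[[0,0,0],[0,0,0],45],[[0,0,0],[0,0,0],85],[[0,0,0],[0,0,0],85],[[0,0,0],[0,0,0],85],[[0,0,0],[0,0,0],85],[[0,0,0],[0,0,-33],85],[[0,0,0],[0,0,-34],85],[[0,0,0],[0,0,0],85],[[0,0,0],[0,0,0],85],[[0,0,0],[0,0,0],85]]'

```text
t: 8.38
position: [0.5772, 0.1997, 0.1513]
eef_rot: [0.989, 0.149, -0.001, 0.0]
wrist_force: [-0.3, 0.2, 0.2]
opening: 0.0854
```

```bash
cat > look.py <<'E'
from h import *
import sys
f,uv,px,P,bs,a,b,_=dial(c0=(.578,.2))
c=np.array([.578,.2003]); tip=a if np.hypot(*(a-c))>np.hypot(*(b-c)) else b; inn=b if tip is a else a
s=r.get_state();print(s['t'],s['position'],len(P),'tip',tip,'inner',inn,'angle deg',np.degrees(np.arctan2(*(tip-inn)[::-1])))
x,y=int(uv[0]),int(uv[1]); y0=max(0,y-110);x0=max(0,x-110); save(cv2.resize(f[y0:y+110,x0:x+110],None,fx=2.5,fy=2.5),sys.argv[1]); print(x0,y0)
E
python3 look.py w4.png; python3 st.py
```

```text
8.425 [0.57727824 0.19972145 0.15129582] 168 tip [0.56659697 0.1776029 ] inner [0.57643846 0.1990695 ] angle deg -114.62937281540756
208 105
{'t': np.float64(8.425), 'joint_pos': array([0.333, 0.502, 0.187, 1.259, 0.   , 1.605]), 'position': array([0.577, 0.2  , 0.151]), 'wrist_force': array([0.595, 0.337, 0.718]), 'moment': array([ 0.015, -0.019, -0.051]), 'opening': np.float64(0.085)} -9.173230409942335e-05
```

View pics/w4.png

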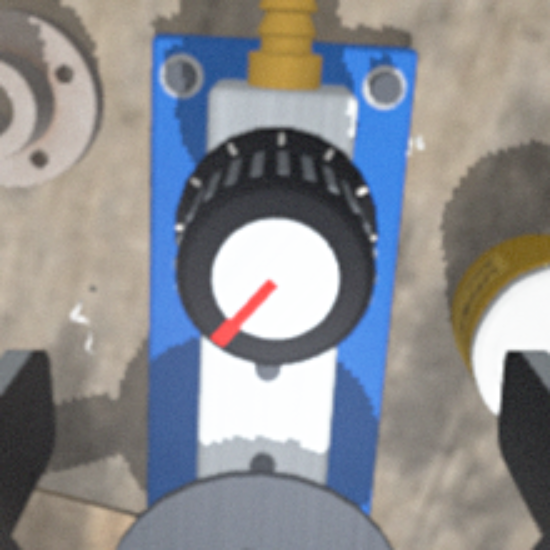

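The line now reads about -115° in world; at the start it was about -45°. A change of 70° is not a whole number of clicks. I'll check for settling and re-measure it from the disc centre and from the top camera.

```bash
cat >> h.py <<'E'
def ang(name,c0=(.578,.2)):
    f,uv,px,P,bs,a,b,(K,d,W)=dial(name,c0); hsv=cv2.cvtColor(f,cv2.COLOR_RGB2HSV)
    yy,xx=np.mgrid[:f.shape[0],:f.shape[1]]; m=((hsv[...,2]>130)&(hsv[...,1]<50)|(hsv[...,0]<9)&(hsv[...,1]>110)|(hsv[...,0]>171)&(hsv[...,1]>110))&(np.hypot(xx-uv[0],yy-uv[1])<.021*px)
    c=max(cv2.findContours(m.astype(np.uint8),0,2)[0],key=cv2.contourArea); h=cv2.convexHull(c)
    w=((hsv[...,2]>130)&(hsv[...,1]<50)&(np.hypot(xx-uv[0],yy-uv[1])<.021*px)).astype(np.uint8)
    h=cv2.convexHull(max(cv2.findContours(w,0,2)[0],key=cv2.contourArea)); e=cv2.fitEllipse(h)
    C=ray([e[0]],.104,K,d,W)[0,:2]; tip=max((a,b),key=lambda q:np.hypot(*(q-C)))
    inn=min((a,b),key=lambda q:np.hypot(*(q-C)))
    A=lambda v:np.degrees(np.arctan2(v[1],v[0]))
    return dict(C=C,disc_mm=np.array(e[1])/px*1000,tip=tip,a_centre=A(tip-C),a_line=A(tip-inn),a_mean=A(P.mean(0)-C))
E
python3 - <<'E'
from h import *
for n in('wrist','wrist','top'):
    try: print(n,ang(n))
    except Exception as e: print(n,e)
print(r.get_state()['t'])
E
```

```text
wrist {'C': array([0.57697547, 0.20069148]), 'disc_mm': array([34.08647197, 35.84439233]), 'tip': array([0.56668253, 0.17759023]), 'a_centre': np.float64(-114.01573650767315), 'a_line': np.float64(-114.45045589351398), 'a_mean': np.float64(-113.70674577802005)}
wrist {'C': array([0.57697834, 0.20069041]), 'disc_mm': array([34.0906645 , 35.85186837]), 'tip': array([0.56666942, 0.17761656]), 'a_centre': np.float64(-114.07410387729817), 'a_line': np.float64(-114.80561140403215), 'a_mean': np.float64(-113.55774598318304)}
top OpenCV(4.12.0) /io/opencv/modules/calib3d/src/undistort.dispatch.cpp:347: error: (-215:Assertion failed) CV_IS_MAT(_src) && CV_IS_MAT(_dst) && (_src->rows == 1 || _src->cols == 1) && (_dst->rows == 1 || _dst->cols == 1) && _src->cols + _src->rows - 1 == _dst->rows + _dst->cols - 1 && (CV_MAT_TYPE(_src->type) == CV_32FC2 || CV_MAT_TYPE(_src->type) == CV_64FC2) && (CV_MAT_TYPE(_dst->type) == CV_32FC2 || CV_MAT_TYPE(_dst->type) == CV_64FC2) in function 'cvUndistortPointsInternal'

8.575
```

The dial has settled at -114°. To be sure it is the stop, I'll regrip and push clockwise again.

arm_command --motion '[[[0,0,-10],[0,0,0],85],[[0,0,-10],[0,0,0],85],[[0,0,-10],[0,0,0],85],[[0,0,-10],[0,0,0],85],[[0,0,-10],[0,0,0],85],[[0,0,-10],[0,0,0],85],[[0,0,0],[0,0,33],85],[[0,0,0],[0,0,33],85],[[0,0,0],[0,0,0],85],[[0,0,0],[0,0,0],85]]'

```text
t: 9.82
position: [0.5787, 0.2003, 0.0877]
eef_rot: [0.782, 0.623, 0.001, 0.0]
wrist_force: [0.2, 0.5, -0.0]
opening: 0.0853
```

arm_command --motion '[[[0,0,0],[0,0,0],45],[[0,0,0],[0,0,0],45],[[0,0,0],[0,0,0],45],[[0,0,0],[0,0,0],45],[[0,0,0],[0,0,0],45],[[0,0,0],[0,0,0],45]]' --squeeze 30

```text
t: 10.58
position: [0.579, 0.1994, 0.0889]
eef_rot: [0.782, 0.623, 0.001, 0.001]
wrist_force: [-1.7, -2.0, 6.2]
opening: 0.0537
```

```bash
python3 st.py
```

```text
{'t': np.float64(10.575), 'joint_pos': array([ 0.332,  0.546,  0.091,  1.113, -0.002,  0.558]), 'position': array([0.579, 0.199, 0.089]), 'wrist_force': array([-1.67 , -1.974,  6.159]), 'moment': array([-0.585,  0.271,  0.009]), 'opening': np.float64(0.054)} 0.0025511570856906474
```

arm_command --motion '[[[0,0,5],[0,0,0],45],[[0,0,0],[0,0,0],45]]'

```text
t: 10.82
position: [0.5806, 0.1986, 0.0889]
eef_rot: [0.808, 0.589, 0.002, 0.003]
wrist_force: [2.6, -5.0, 2.7]
opening: 0.0537
```

```bash
python3 st.py
```

```text
{'t': np.float64(10.825), 'joint_pos': array([ 0.332,  0.547,  0.092,  1.111, -0.005,  0.644]), 'position': array([0.581, 0.199, 0.089]), 'wrist_force': array([ 2.578, -4.975,  2.678]), 'moment': array([-1.101, -0.667,  0.626]), 'opening': np.float64(0.054)} 0.7129538990557194
```

arm_command --motion '[[[0,0,10],[0,0,0],45],[[0,0,0],[0,0,0],45]]'

```text
t: 11.08
position: [0.5798, 0.1982, 0.0888]
eef_rot: [0.857, 0.515, 0.001, 0.002]
wrist_force: [0.6, -5.7, 4.2]
opening: 0.0535
```

```bash
python3 st.py; python3 -c "
from h import *
print(ang('wrist'))"
```

```text
{'t': np.float64(11.075), 'joint_pos': array([ 0.332,  0.547,  0.092,  1.113, -0.004,  0.821]), 'position': array([0.58 , 0.198, 0.089]), 'wrist_force': array([ 0.62 , -5.737,  4.196]), 'moment': array([-1.24 , -0.097, -0.121]), 'opening': np.float64(0.054)} 0.10289311408996582
{'C': array([0.57697009, 0.20071234]), 'disc_mm': array([32.61256488, 35.88059891]), 'tip': array([0.56737832, 0.17763868]), 'a_centre': np.float64(-112.5727522664105), 'a_line': np.float64(-113.89649783131942), 'a_mean': np.float64(-111.55134126319274)}
```

Moment rose at once to 0.63 N·m and then the grip slipped, with the line still at about -114°: that is the stop. Target is +66°. Turning counter-clockwise now; the line can be seen while gripped.

arm_command --motion '[[[0,0,-10],[0,0,0],45],[[0,0,-10],[0,0,0],45],[[0,0,-10],[0,0,0],45],[[0,0,-10],[0,0,0],45],[[0,0,-10],[0,0,0],45],[[0,0,-10],[0,0,0],45],[[0,0,-10],[0,0,0],45],[[0,0,-10],[0,0,0],45],[[0,0,-10],[0,0,0],45],[[0,0,0],[0,0,0],45]]'

```text
t: 12.38
position: [0.5786, 0.2026, 0.0889]
eef_rot: [0.24, 0.971, 0.003, 0.0]
wrist_force: [-1.8, 5.0, 4.4]
opening: 0.0533
```

```bash
python3 st.py; python3 -c "
from h import *
print(ang('wrist'))"
```

```text
{'t': np.float64(12.375), 'joint_pos': array([ 0.335,  0.547,  0.092,  1.112,  0.004, -0.752]), 'position': array([0.579, 0.203, 0.089]), 'wrist_force': array([-1.765,  4.976,  4.4  ]), 'moment': array([ 1.051,  0.49 , -0.159]), 'opening': np.float64(0.053)} -0.36422157660126686
{'C': array([0.5768738 , 0.20030567]), 'disc_mm': array([32.15648202, 35.44174293]), 'tip': array([0.60023041, 0.19107378]), 'a_centre': np.float64(-21.56682483987629), 'a_line': np.float64(-23.599904922882246), 'a_mean': np.float64(-19.89533191365317)}
```

Dial at about -22°, +92° from the stop for 90° of hand turn, so it follows without slipping. Another 90°.

arm_command --motion '[[[0,0,-10],[0,0,0],45],[[0,0,-10],[0,0,0],45],[[0,0,-10],[0,0,0],45],[[0,0,-10],[0,0,0],45],[[0,0,-10],[0,0,0],45],[[0,0,-10],[0,0,0],45],[[0,0,-10],[0,0,0],45],[[0,0,-10],[0,0,0],45],[[0,0,-10],[0,0,0],45],[[0,0,0],[0,0,0],45]]'

```text
t: 13.68
position: [0.5743, 0.2012, 0.0887]
eef_rot: [-0.517, 0.856, 0.003, -0.002]
wrist_force: [-11.4, 2.1, 11.0]
opening: 0.0534
```

```bash
python3 st.py; python3 -c "
from h import *
print(ang('wrist'))"
```

```text
{'t': np.float64(13.675), 'joint_pos': array([ 0.335,  0.545,  0.088,  1.119,  0.004, -2.323]), 'position': array([0.574, 0.201, 0.089]), 'wrist_force': array([-11.432,   2.112,  10.966]), 'moment': array([ 0.281,  2.593, -0.146]), 'opening': np.float64(0.053)} -0.36748431622982025
{'C': array([0.57745201, 0.20059767]), 'disc_mm': array([32.20931665, 35.29204767]), 'tip': array([0.58675068, 0.22409575]), 'a_centre': np.float64(68.41028677194315), 'a_line': np.float64(66.53194950187157), 'a_mean': np.float64(69.94090880634124)}
```

The line is at +66 to +68°, on target. Release, lift and check.

arm_command --motion '[[[0,0,0],[0,0,0],85],[[0,0,0],[0,0,0],85],[[0,0,0],[0,0,0],85],[[0,0,0],[0,0,0],85],[[0,0,0],[0,0,-33],85],[[0,0,0],[0,0,-34],85],[[0,0,0],[0,0,0],85],[[0,0,0],[0,0,0],85]]'

```text
t: 14.72
position: [0.5779, 0.1999, 0.1533]
eef_rot: [-0.516, 0.857, 0.0, -0.0]
wrist_force: [0.3, -0.1, -0.1]
opening: 0.0851
```

```bash
python3 look.py w5.png; python3 st.py; python3 -c "
from h import *
print(ang('wrist'))"
```

```text
14.775 [0.57746193 0.19972518 0.15261704] 200 tip [0.5875359 0.2235772] inner [0.57709144 0.20164334] angle deg 64.53714387247096
209 103
{'t': np.float64(14.775), 'joint_pos': array([ 0.333,  0.501,  0.189,  1.261, -0.   , -2.322]), 'position': array([0.577, 0.2  , 0.153]), 'wrist_force': array([-0.366,  0.92 ,  0.115]), 'moment': array([ 0.028,  0.017, -0.01 ]), 'opening': np.float64(0.085)} -3.078589969618406e-06
{'C': array([0.57735236, 0.20062832]), 'disc_mm': array([33.42434886, 35.35799855]), 'tip': array([0.58753095, 0.22377115]), 'a_centre': np.float64(66.25932438759361), 'a_line': np.float64(65.13401254832127), 'a_mean': np.float64(67.08161443876772)}
```

View pics/w5.png

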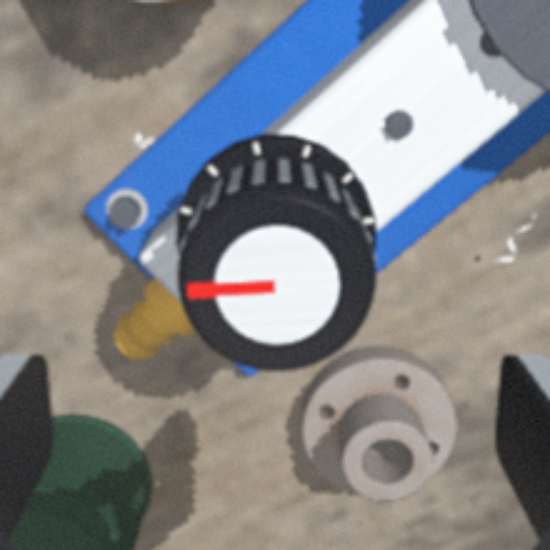

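The dial rests at about +65.5°, exactly 180° (six clicks) from the stop at -114.3°. On to the lever.

arm_command --motion '[[[0,0,0],[46,-13.5,-15],85],[[0,0,0],[47,-13.5,-15],85],[[0,0,0],[47,-13.5,-15],85],[[0,0,0],[47,-13.5,0],85],[[0,0,10],[0,0,0],85],[[0,0,10],[0,0,0],85],[[0,0,10],[0,0,0],85],[[0,0,10],[0,0,0],85],[[0,0,10],[0,0,0],85],[[0,0,10],[0,0,0],85]]'

```text
t: 16.08
position: [0.5377, 0.0095, 0.1974]
eef_rot: [-0.016, 1.0, -0.0, -0.001]
wrist_force: [0.5, 0.8, -0.6]
opening: 0.0851
```

arm_command --motion '[[[0,0,10],[0,0,0],85],[[0,0,10],[0,0,0],85],[[0,0,10],[0,0,0],85],[[0,0,10],[0,0,0],85],[[0,0,10],[0,0,0],85],[[0,0,10],[0,0,0],85],[[0,0,0],[0,0,0],85],[[0,0,0],[0,0,0],85],[[0,0,0],[0,0,0],85]]'

```text
t: 17.2
position: [0.5383, 0.0094, 0.1985]
eef_rot: [0.483, 0.875, -0.0, -0.0]
wrist_force: [0.4, 0.7, 0.5]
opening: 0.0853
```

```bash
cat > lev.py <<'E'
from h import *
import sys
f,K,d,W=cam('wrist'); s=r.get_state(); hsv=cv2.cvtColor(f,cv2.COLOR_RGB2HSV); save(f,sys.argv[1])
def big(m,z,tag):
    n,l,st,c=cv2.connectedComponentsWithStats(m.astype(np.uint8))
    i=1+np.argmax(st[1:,4]); ys,xs=np.nonzero(l==i); P=ray(np.c_[xs,ys],z,K,d,W)[:,:2]
    rc=cv2.minAreaRect((P*1000).astype(np.float32)); v=np.linalg.svd(P-P.mean(0))[2][0]
    print(tag,st[i,4],c[i],P.mean(0),'rect',rc,'dir',np.degrees(np.arctan2(v[1],v[0]))); return P
big(((hsv[...,0]<9)|(hsv[...,0]>171))&(hsv[...,1]>110)&(hsv[...,2]>80),.087,'red')
big(cv2.inRange(hsv,(21,150,140),(32,255,255))>0,.058,'yellow')
big(cv2.inRange(hsv,(45,120,80),(80,255,255))>0,.058,'green')
print(s['position'],R.from_quat(s['eef_rot']).as_matrix()[:,0],s['joint_pos'],s['t'])
E
python3 lev.py w6.png
```

```text
red 1295 [316.53281853 188.56911197] [0.53725104 0.00761618] rect ((537.6431274414062, 8.129570007324219), (61.203914642333984, 17.305648803710938), 31.52692413330078) dir 31.997730018750453
yellow 302 [355.57284768 326.79801325] [0.65619315 0.13360903] rect ((654.800537109375, 132.3361053466797), (21.676101684570312, 30.549182891845703), 34.99790954589844) dir -40.512810889530655
green 86 [274.13953488 252.04651163] [0.62495494 0.01010023] rect ((625.0258178710938, 10.13430118560791), (5.211459159851074, 19.424705505371094), 14.508838653564453) dir 104.23304004319844
[0.53839619 0.00948596 0.19866994] [-5.32731527e-01  8.46284295e-01  1.12660955e-04] [ 1.76182898e-02  3.30605182e-01  5.12955015e-02  1.29170768e+00
 -2.07710960e-06 -5.44206694e-01] 17.25
```

View pics/w6.png

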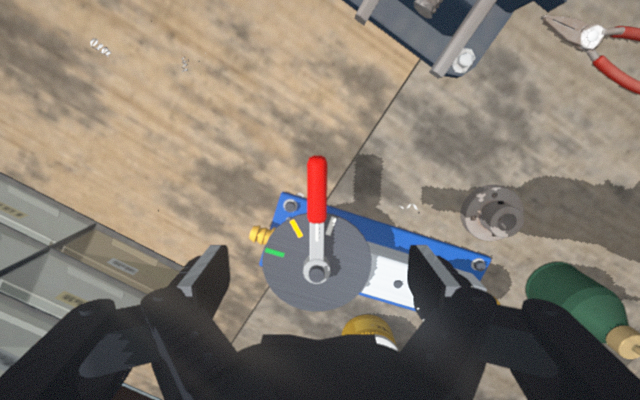

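The lever points at 211.7° with the grip centre at (0.5375, 0.008). The pivot comes out near (0.611, 0.053), and the yellow mark is at pixel (295,228). The lever needs about 27.5° counter-clockwise. Descend and grip.

arm_command --motion '[[[0,0,0],[-0.8,-1.6,40],50],[[0,0,0],[0,0,40],50],[[0,0,0],[0,0,39],50],[[0,0,0],[0,0,0],50],[[0,0,0],[0,0,0],50],[[0,0,0],[0,0,0],8],[[0,0,0],[0,0,0],8],[[0,0,0],[0,0,0],8],[[0,0,0],[0,0,0],8],[[0,0,0],[0,0,0],8]]' --squeeze 30

```text
t: 18.5
position: [0.5388, 0.008, 0.0816]
eef_rot: [0.484, 0.875, 0.001, 0.001]
wrist_force: [0.0, 0.7, 6.2]
opening: 0.0161
```

```bash
python3 st.py; python3 -c "
from h import *
s=r.get_state();M=R.from_quat(s['eef_rot']).as_matrix();p=s['position'];c=np.array([.6107,.0531,p[2]])
print(M[:,0]);print('pivot in tool mm',M.T@(c-p)*1000)
t=np.radians(-5.5);v=(M.T@(c-p))[:2];Rz=np.array([[np.cos(t),-np.sin(t)],[np.sin(t),np.cos(t)]])
# rotate tool about pivot by t: origin moves to v+Rz(-v)
print((v-Rz@v)*1000, 'post-rot axes',Rz.T@(v-Rz@v)*1000)"
```

```text
{'t': np.float64(18.5), 'joint_pos': array([ 0.015,  0.421, -0.139,  1.008,  0.   , -0.546]), 'position': array([0.539, 0.008, 0.082]), 'wrist_force': array([0.035, 0.678, 6.17 ]), 'moment': array([0.004, 0.125, 0.001]), 'opening': np.float64(0.016)} -0.016977249761112034
[-0.53189505  0.84680869 -0.00164306]
pivot in tool mm [-7.25487326e-02  8.48470406e+01  2.55390717e-01]
[-8.13256246  0.38366546] post-rot axes [-8.13189446 -0.39757243]
```

arm_command --motion '[[[0,0,-5.5],[-8.1,0,0],8],[[0,0,-5.5],[-8.1,0,0],8],[[0,0,-5.5],[-8.1,0,0],8],[[0,0,-5.5],[-8.1,0,0],8],[[0,0,-5.5],[-8.1,0,0],8],[[0,0,0],[0,0,0],8],[[0,0,0],[0,0,0],8],[[0,0,0],[0,0,0],8]]'

```text
t: 19.5
position: [0.5679, -0.0208, 0.0816]
eef_rot: [0.262, 0.965, 0.001, 0.003]
wrist_force: [6.2, 3.1, 4.9]
opening: 0.0159
```

```bash
python3 st.py; python3 -c "
from h import *
s=r.get_state();M=R.from_quat(s['eef_rot']).as_matrix();p=s['position'];v=p[:2]-[.6107,.0531]
print('tool yaw+90',np.degrees(np.arctan2(M[1,0],M[0,0]))+90,'lever dir',np.degrees(np.arctan2(v[1],v[0]))%360,np.hypot(*v))"
```

```text
{'t': np.float64(19.5), 'joint_pos': array([-3.700e-02,  4.700e-01, -5.800e-02,  1.035e+00,  1.000e-03,
       -1.077e+00]), 'position': array([ 0.568, -0.021,  0.082]), 'wrist_force': array([6.163, 3.084, 4.85 ]), 'moment': array([ 0.534, -1.127, -0.098]), 'opening': np.float64(0.016)} -0.05450883996672928
tool yaw+90 239.56444309309757 lever dir 239.931686077047 0.08536611901220377
```

Lever direction is about 239.7° against a target of 239.2°. Release, lift and check it.

arm_command --motion '[[[0,0,0],[0,0,0],50],[[0,0,0],[0,0,0],50],[[0,0,0],[0,0,0],50],[[0,0,0],[0,0,-40],60],[[0,0,0],[0,0,-50],85],[[0,0,0],[0,0,-50],85],[[0,0,0],[0,0,0],85],[[0,0,0],[0,0,0],85],[[0,0,0],[0,0,0],85]]'

```text
t: 20.62
position: [0.5637, -0.0214, 0.2178]
eef_rot: [0.262, 0.965, -0.001, -0.002]
wrist_force: [0.8, 0.0, -0.3]
opening: 0.0851
```

```bash
python3 lev.py w7.png; python3 st.py
```

```text
red 1116 [314.03853047 186.97491039] [ 0.56746399 -0.02185705] rect ((567.8707275390625, -21.3865966796875), (60.57975387573242, 17.494199752807617), 59.47938919067383) dir 59.07511604999732
yellow 428 [306.32009346 327.5817757 ] [0.66801065 0.12886841] rect ((665.9998168945312, 129.26876831054688), (26.128368377685547, 42.596256256103516), 56.42902374267578) dir -23.01138723319032
green 80 [284.125  231.3125] [0.62483852 0.01031034] rect ((624.7526245117188, 10.384334564208984), (5.192249774932861, 19.688114166259766), 15.320523262023926) dir 104.97736798137727
[ 0.56384274 -0.02133621  0.21786486] [-0.86269809  0.50570801  0.00337691] [-3.77993117e-02  3.76237651e-01  1.67624689e-01  1.36603858e+00
 -4.29172597e-05 -1.07839289e+00] 20.675
{'t': np.float64(20.675), 'joint_pos': array([-0.038,  0.376,  0.168,  1.366, -0.   , -1.078]), 'position': array([ 0.564, -0.021,  0.218]), 'wrist_force': array([0.068, 0.633, 1.008]), 'moment': array([ 0.019, -0.017, -0.03 ]), 'opening': np.float64(0.085)} 0.0005661481736751739
```

View pics/w7.png

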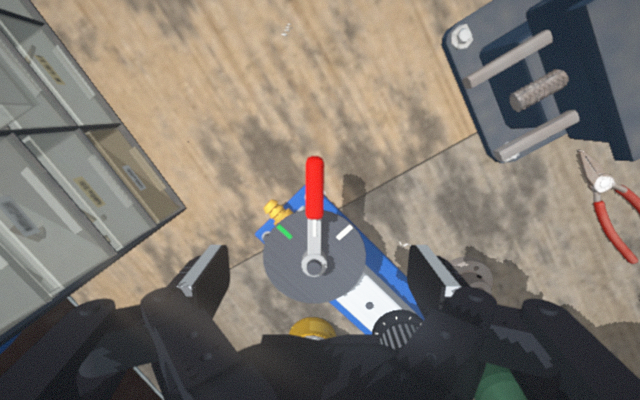

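The lever is at about 239.3° (45° ±1°), covering the yellow mark and midway between green and white. One last dial and object check from the top camera, then hand in.

```bash
python3 - <<'E'
from h import *
import pickle
try: print(ang('top',(.5735,.197)))
except Exception as e: print('top dial hidden',str(e)[:60])
a=pickle.load(open('top.pkl','rb'))[0]; b=cam('top')[0]
for n,(x,y) in dict(tin=(310,154),hub=(299,250),can=(240,236)).items():
    p=a[y-12:y+12,x-12:x+12]; q=b[y-22:y+22,x-22:x+22]; m=cv2.matchTemplate(q,p,cv2.TM_CCOEFF_NORMED); print(n,m.max().round(2),np.array(cv2.minMaxLoc(m)[3])-10)
print(r.sign_off())
E
```

```text
{'C': array([0.57521342, 0.19906214]), 'disc_mm': array([33.8300004 , 35.17853688]), 'tip': array([0.58626783, 0.22209295]), 'a_centre': np.float64(64.35975186793942), 'a_line': np.float64(64.28150025570902), 'a_mean': np.float64(64.4110471295608)}
tin 0.99 [0 0]
hub 0.57 [0 0]
can 0.99 [0 0]
the job is handed in; nothing more can be done
None
```

The valve unit is reset and the job is handed in, at about 21 s of the 72 s allowed. Sign-off gives no verdict, so what follows is my own last checks.

- **Dial at the stop:** I turned it clockwise until the grip slipped at about 1.2 N·m. I then regripped and pushed again; it slipped at once, with the red line staying at about -114°.
- **Dial six clicks back:** I turned it 180° counter-clockwise and released it. It rested at +65 to +66° by the wrist camera and about 64° by the top camera, against +66° expected.
- **Lever:** I gripped it and swung it to about 45° (±1°), covering the yellow mark. It is released and the gripper is clear above it.
- **Oil can, grease tin and hub:** None of them shows any shift in the top view. The hub's picture match was weak (0.57), probably from the arm's shadow or partial cover; its best match was at zero shift.

**One disagreement:** the dial's starting angle was about 70° from the stop, or 2.3 clicks, which is not a whole number. I did not find out why. I counted from the stop I felt, not from the starting angle.

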